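Complete a trackball repair kit and present it, level, to the code reader

TASK

Complete the trackball kit: seat the sensor board with the green dot (passed) in the nest with the green pad on the black kit tray, either way round, and the board with the red dot (failed) in the nest with the red pad on the bench. Then lift the kit tray by its bridge handle, keeping it so level that the loose white ball never leaves its shallow pocket, and carry it to the code reader, the grey box with the glass window. Finish while still holding the tray: level and still, its middle over the reader's window and its underside about 80 mm above the glass, with the other things on the bench left alone.

Things in the scene. Friction and masses are not known exactly. Their poses are not given: they have to be found in the camera images.
- kit_tray: loose black kit tray, 110 (x) x 200 (y) mm, about 0.3 kg. Origin: centre of its underside (code label), z up. Plate 5 mm thick with a 4 mm wide lip round the edge that stands 3 mm above it. The board nest is at its -y end, the ball pocket at its +y end, the bridge handle runs across the middle along x.
- kit_handle (a point): centre of the handle's bar on the kit tray, 66 mm above the underside, over the tray's middle. The bar is 92 mm long (tray x), 12 mm thick (tray y), 16 mm high, flat-sided, on two 10 mm posts at x = +-36 mm. Pinch it across tray y at its middle, from above; the space under it is free.
- kit_nest (a point): centre of the pass nest (green pad) on the tray, on the plate's top face, 60 mm from the tray's middle; axes as the tray's. Eight pins, 6 mm thick, 8.5 mm high, with tapered tops leave 2.5 mm free on every side of a board (70 mm along x, 50 along y); those at the short ends stand at y = +-20 mm, leaving the middle 34 mm open for fingers.
- ball_pocket (a point): where the ball's centre is when it rests in the middle of its pocket, 60 mm from the tray's middle and 22 mm above the tray's underside. The pocket is a brass ring of 28 mm inner and 35 mm outer diameter, 3 mm high: the ball can roll about 4 mm each way and climbs out at about 30 degrees of tilt.
- trackball_center (a point): centre of the loose white ball, 34 mm in diameter, about 33 g
- board_green: sensor board that passed: green board 70 (x) x 50 (y) mm, 30 g, 20 mm green dot on its silver can. Origin: under the board's centre; the board lies 1 to 3 mm above it (origin 1 mm below the bench top as it lies). Grip the can: 25 x 25 mm, centred 10 mm from the origin towards +x, walls 3 to 10 mm above the origin; across x, so that the fingers fit the open short ends of the nests.
- board_red: sensor board that failed: as board_green, but with a red dot. The two boards may start in either place.
- rework_nest: fixed aluminium plate, 104 (x) x 78 (y) x 5 mm, that carries the rework nest. Origin: centre of its underside.
- rework_seat (a point): centre of the rework nest (red pad), on the plate's top face; pins and room as in kit_nest, the board's 70 mm along x
- reader: fixed code reader: grey box 94 x 94 x 36 mm with a black top that has a square glass window in a red frame. Origin: centre of its underside.
- reader_window (a point): centre of the reader's glass, on its top face 36 mm above the bench, z up
- marker: black and white marker pen lying by; leave it alone
- heatsink: finned aluminium heatsink lying by; leave it alone
- driver_yellow: yellow-handled screwdriver lying by; leave it alone
Things that resemble listed ones, but are neither listed nor needed, are in the scene too. What is shaped like the board_green but brown is not meant.

How it is judged:
By the outcome, as a careful person would: the job done as asked, in the order asked, and still so for the second after the job is handed in, while the arm keeps its last pose, push and grip.
It also fails if it takes over 64 s, if anything falls off the work surface, if the arm or the gripper's body presses on something with over 40 N, if the wrist force passes 120 N, or if a joint passes its speed limit or range.

ROBOT

A 6-joint arm with a two-finger parallel gripper is mounted at the origin on a cart in front of the work surface, level with it; the furniture and walls round the work are solid. World frame = base frame: x ahead of the robot, y to its left, z up, the work surface at z = 0. Lengths are in m, angles in rad, forces in N, time in s.
With the tool pointing down it reaches from about 0.425 to 0.95 m from the base axis. Payload 3.5 kg.
Tool frame: the origin (TCP) lies between the finger pads; the fingertips stand 22 mm ahead of it and the grasp point (between the pads) lies 3 mm ahead of it (ctrl.nose_length is the z of the fingertips in the tool frame, in m); z points along the fingers, y is the line along which they close (so a half turn about z gives the same grasp; the last joint's range is limited). The gripper opens to 85 mm and grips with 20 to 120 N. Pads are 22 mm wide; open, the fingers measure 114 mm over their backs; the gripper's body (76 mm by 85 mm) begins 54 mm behind the grasp point. The pads swing forward as they close: fully open they stand 13 mm farther back than shut.
Start: joints at [-1.468, 0.286, 1.577, -0, 1.279, -0.15], TCP at [0.169, -0.654, 0.253] pointing down, gripper open.
Joint ranges: [-2.77, 2.77], [-0.9, 2.22], [0.21, 2.48], [-1.53, 4.67], [0.24, 2.81], [-2.84, 2.84]. Speed limits (rad/s): [2.79, 2.79, 3.14, 3.14, 3.14, 3.14].

INTERFACE

Orientations are given as a unit quaternion [x, y, z, w].
In Python, from plant import ctrl gives the robot as it stands. The module is installed in compiled form; this text tells all that it offers.
- The arm moves only by the tool send_rows, never from a script. Its argument "rows" is text: rows parted by semicolons, each of 7 numbers parted by spaces: the turn, a rotation vector about the tool's x, y, z in degrees, then the shift along the tool's x, y, z in mm, then the opening, from -1 (shut) to 1 (fully open). A call has 1 to 8 rows; each row is the pose to reach, as a shift and turn from the pose commanded when the call began, along the tool's axes at that moment; what a row does not reach only later rows make up. A row lasts 1/8 s, in which the tool goes at most 62.5 mm and 10.7 degrees, less where a joint would pass 70% of its speed; a pose out of reach is approached as far as the arm can. A call with a gripper value outside its range is refused whole. The fingers move at their own pace and stop on an object; "grip_force" is the grip in N (left out, the last holds). Time passes only in rows, so rows that repeat a pose let the fingers close. It gives the time, the measured TCP pose, the force, the opening and the grip force at its end, in the units of the state.
- ctrl.get_state(): the state, without advancing time (a new reading comes with each control period).
- ctrl.read_camera(name): name is "scene" or "top"; returns a dict with "color" (384x512x3 uint8, red, green, blue), "fx", "fy", "cx", "cy" (pixels), "extrinsics" (4x4, takes a point from world to camera coordinates). Camera axes: x right, y down, z forward; pixel columns grow to the right and rows downward; lengths in m; the calibration is good to about 2 mm. A picture is of the moment at which its call begins. There is no depth.
- ctrl.sign_off(): hands the job in; it is judged then, once.
Trained networks look in a picture, given as the dict that the camera call returned (one of the last four; its "shot" number tells which), for a name from the list of things; names that differ only in an ending like _2 or _b are one class to them, and where a whole thing is asked for, a point or a joint stands for the part that bears it (a point fixed in the world has none). Each returns a list of dicts, best first, with "p" (0 to 1); they miss things now and then, are a little off and sometimes report something else, mostly with a low value. They report only what shows in the picture. A call takes as long as a camera call. They do not tell look-alikes from the thing itself.
- ctrl.look_for(picture, target): "position" ([x, y, z] in m, in the coordinates of the camera as it stood for that picture, good to about 4 mm: the middle of the surface that is visible of it).
The state is a dict: "time": time; "qpos": joint angles; "dq": joint speeds; "joint_efforts": joint torques, N m; "eef_pos": TCP position; "tcp_rot": TCP orientation; "contact_force": force on the tool from outside, world axes, zero at the start; "wrist_torque": the same for the moment, N m; "opening": opening from 0.0 (shut) to 1.0 (fully open); "finger_force": force on a finger pad.
Only numpy, scipy, OpenCV 4.12 (cv2) and the standard library are available. Lean on these libraries where they do the work, as an engineer would, in place of code of your own. Each camera call takes 0.05 s, during which the arm holds its last target. There are 200 camera calls.

## Working session

There is one attempt and no reset: what is moved stays moved. The work goes in short steps, Python scripts to look and compute and a tool call to move; the robot and the scene stay as the last step left them, time stands still between calls to the robot, and variables do not carry over. Pictures are saved under pics/ and viewed, at most 10 in all, crops included, and the job is handed in when it is done.

Besides the shell and the picture viewer there is one more tool, called after "Emit:" in YAML: its name, and indented under it one key for each argument. send_rows: Moves the arm, as the interface text tells. Its arguments: {"type":"object","properties":{"rows":{"type":"string"},"grip_force":{"type":"number"}},"required":["rows"]}

```bash
mkdir -p pics; cat > h.py <<'E'
import numpy as np, cv2
from plant import ctrl
def cw(cam,p):
    E=np.array(cam["extrinsics"]);return E[:3,:3].T@(np.array(p)-E[:3,3])
def proj(cam,P):
    E=np.array(cam["extrinsics"]);p=E[:3,:3]@np.array(P)+E[:3,3]
    return cam["fx"]*p[0]/p[2]+cam["cx"],cam["fy"]*p[1]/p[2]+cam["cy"]
def ray(cam,u,v,z):
    E=np.array(cam["extrinsics"]);R=E[:3,:3].T;o=-R@E[:3,3]
    d=R@np.array([(u-cam["cx"])/cam["fx"],(v-cam["cy"])/cam["fy"],1]);return o+d*(z-o[2])/d[2]
def save(im,n):cv2.imwrite("pics/"+n,cv2.cvtColor(im,cv2.COLOR_RGB2BGR))
E
python3 - <<'E'
from h import *
np.set_printoptions(precision=4,suppress=True)
s=ctrl.get_state();print(s["time"],s["eef_pos"],s["tcp_rot"],s["opening"],s["contact_force"])
for n in("top","scene"):
    c=ctrl.read_camera(n);save(c["color"],n+"0.png");print(n,c["fx"],c["cx"],c["cy"],np.array(c["extrinsics"]))
    for t in ["kit_tray","kit_handle","kit_nest","ball_pocket","trackball_center","board_green","board_red","rework_nest","rework_seat","reader","reader_window","marker","heatsink","driver_yellow"]:
        try:
            for r in ctrl.look_for(c,t)[:4]:
                P=cw(c,r["position"]);print(t,round(r["p"],2),P,np.round(proj(c,P)))
        except Exception as e:print(t,e)
print(ctrl.nose_length, ctrl.get_state()["time"])
E
```

```text
0.0 [ 0.1688 -0.6529  0.2519] [ 0.992   0.1261  0.     -0.0012] 0.9986681170101052 [ 0.3718  0.0488 -0.2037]
top 424.5743131953407 258.93448427546673 190.93486616483176 [[ 0.0183 -0.9998  0.0072 -0.1551]
 [-0.9977 -0.0188 -0.0657  0.5223]
 [ 0.0658 -0.006  -0.9978  1.1818]
 [ 0.      0.      0.      1.    ]]
kit_tray 0.61 [0.5487 0.0705 0.0015] [184. 182.]
kit_handle 0.56 [ 0.5482  0.0673 -0.0021] [185. 182.]
kit_nest 0.81 [0.5511 0.0728 0.004 ] [183. 181.]
ball_pocket 0.64 [0.548  0.0692 0.0061] [184. 182.]
trackball_center 0.46 [0.5883 0.1209 0.0323] [164. 166.]
trackball_center 0.46 [ 0.4124 -0.4338  0.0126] [360. 233.]
board_green 0.95 [ 0.7426 -0.0563 -0.0009] [230. 116.]
board_green 0.94 [ 0.3602 -0.02    0.0028] [214. 249.]
board_green 0.82 [ 0.478  -0.1392  0.0009] [256. 208.]
board_red 0.95 [ 0.3248 -0.2483 -0.0007] [294. 262.]
board_red 0.18 [0.5476 0.0712 0.0008] [183. 182.]
rework_nest 0.74 [ 0.4055 -0.1947  0.0036] [276. 234.]
rework_seat 0.69 [0.5472 0.0726 0.008 ] [183. 182.]
rework_seat 0.55 [ 0.4003 -0.1898  0.0053] [274. 235.]
reader 0.65 [ 0.5916 -0.116   0.0372] [
[... 750 characters left out ...]
.69 [0.5448 0.0785 0.0038] [202. 236.]
kit_nest 0.57 [ 0.4728 -0.1384  0.0021] [281. 206.]
kit_nest 0.55 [ 0.3981 -0.1886  0.0046] [316. 208.]
ball_pocket 0.59 [0.5412 0.0733 0.0085] [205. 234.]
trackball_center 0.71 [0.5707 0.1301 0.0308] [178. 234.]
board_green 0.82 [ 0.7341 -0.0561  0.0047] [186. 182.]
board_green 0.68 [ 0.6852 -0.269   0.0141] [249. 155.]
board_green 0.65 [ 0.4734 -0.1352  0.0034] [280. 207.]
rework_nest 0.89 [ 0.3967 -0.1843  0.0079] [316. 208.]
rework_seat 0.84 [ 0.3985 -0.186   0.0086] [315. 207.]
reader 0.73 [ 0.5711 -0.1051  0.0345] [243. 188.]
reader_window 0.82 [ 0.5722 -0.1025  0.038 ] [243. 187.]
driver_yellow 0.55 [ 0.6849 -0.2695  0.0164] [249. 154.]
0.022 1.5
```

```bash
python3 - <<'E'
import cv2
a=cv2.imread("pics/top0.png")
cv2.imwrite("pics/top0c.png",cv2.resize(a[80:300,130:400],(800,652))[:600] if 0 else cv2.resize(a[90:290,130:396],(798,600),interpolation=cv2.INTER_CUBIC))
E
```

```text
(no output)
```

View pics/top0c.png

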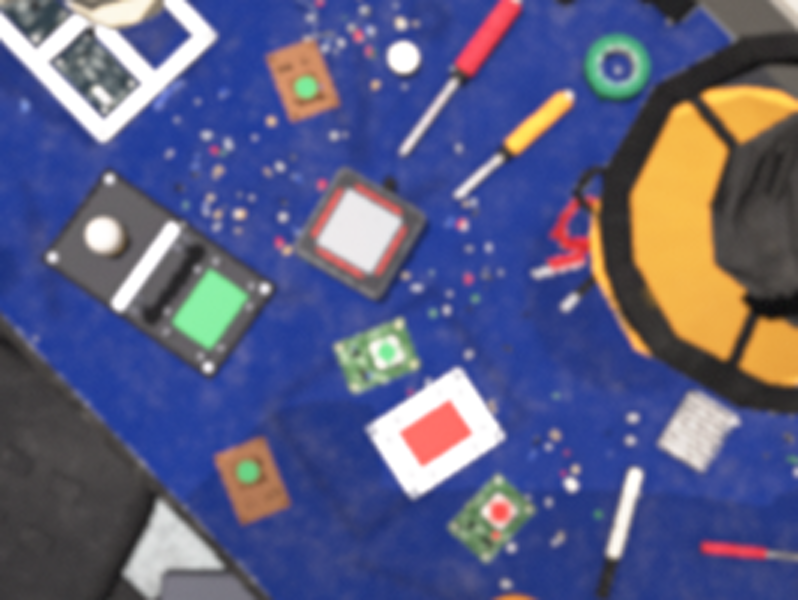

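View pics/scene0.png

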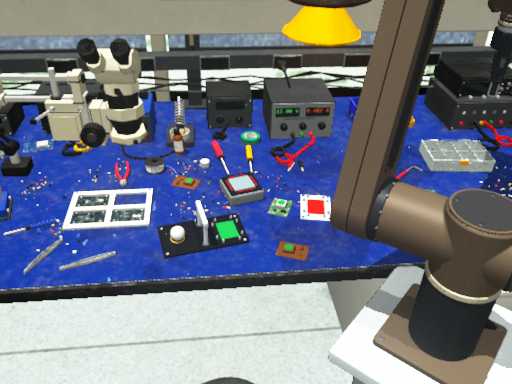

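The crop (full px = 130+x/3, 90+y/3) shows board-like things at these crop positions:
- Green PCB with green dot at (386,352), which is board_green.
- Green PCB with red dot at (499,511), which is board_red.
- Brown decoys with green dots at (306,87) and (247,472), not meant.

The rework plate is at (436,432). The tray is at (160,272), with its green pad at (210,308), white bar at (147,266) and ball at (104,235). The reader is at (363,232). Next I measure outlines.

```bash
cat >> h.py <<'E'
def box(c,cond,uv,r,z,name="",pick=None):
    """cond(hsv)->mask; component nearest uv within r px; rect in world mm on plane z"""
    k=4;im=c["color"];u,v=uv;x0,x1,y0,y1=max(0,int(u-r)),min(512,int(u+r)),max(0,int(v-r)),min(384,int(v+r))
    up=cv2.resize(im[y0:y1,x0:x1],None,fx=k,fy=k,interpolation=cv2.INTER_CUBIC)
    m=cond(cv2.cvtColor(up,cv2.COLOR_RGB2HSV).astype(int)).astype(np.uint8)
    m=cv2.morphologyEx(m,cv2.MORPH_CLOSE,np.ones((9,9),np.uint8));m=cv2.morphologyEx(m,cv2.MORPH_OPEN,np.ones((5,5),np.uint8))
    cs,_=cv2.findContours(m,cv2.RETR_EXTERNAL,cv2.CHAIN_APPROX_NONE)
    if not cs:print(name,"none");return
    g=max(cs,key=cv2.contourArea)[:,0].astype(float)
    f=lambda p:ray(c,(p[0]+.5)/k-.5+x0,(p[1]+.5)/k-.5+y0,z)[:2]*1000
    W=np.array([f(p) for p in g]).astype(np.float32)
    (cx,cy),(w,h),a=cv2.minAreaRect(W);M=cv2.moments(W)
    if w<h:w,h,a=h,w,a+90
    a=(a+90)%180-90
    ce=(M["m10"]/M["m00"],M["m01"]/M["m00"])
    print(f"{name}: rect ({cx:.1f},{cy:.1f}) {w:.1f}x{h:.1f} longaxis {a:.1f}deg centroid ({ce[0]:.1f},{ce[1]:.1f})")
green=lambda h:(h[...,0]>35)&(h[...,0]<85)&(h[...,1]>60)&(h[...,2]>40)
gdot=lambda h:(h[...,0]>45)&(h[...,0]<85)&(h[...,1]>110)&(h[...,2]>165)
red=lambda h:((h[...,0]<10)|(h[...,0]>170))&(h[...,1]>110)&(h[...,2]>130)
white=lambda h:(h[...,1]<60)&(h[...,2]>150)
notblue=lambda h:~((h[...,0]>100)&(h[...,0]<135)&(h[...,1]>110))
dark=lambda h:(h[...,1]<90)&(h[...,2]<110)
E
python3 - <<'E'
from h import *
c=ctrl.read_camera("top");P=lambda x,y:(130+x/3,90+y/3)
box(c,notblue,P(379,354),19,.002,"gboard")
box(c,gdot,P(386,352),10,.009,"gdot")
box(c,notblue,P(491,517),19,.002,"rboard")
box(c,red,P(499,511),9,.009,"rdot")
box(c,white,P(386,352),10,.009,"gcan")
box(c,white,P(499,511),10,.009,"rcan")
box(c,lambda h:white(h)|red(h),P(436,432),26,.005,"plate")
box(c,red,P(436,432),20,.005,"redpad")
box(c,gdot,P(210,308),20,.005,"greenpad")
box(c,white,P(147,266),19,.074,"bar")
box(c,notblue,P(160,272),45,.006,"tray")
box(c,lambda h:h[...,2]>140,P(104,235),9,.022,"ball")
box(c,notblue,P(363,232),28,.036,"reader")
box(c,white,P(363,232),20,.036,"glass")
c=ctrl.read_camera("scene")
def q(x,y,z):return proj(c,(x,y,z))
box(c,green,q(.478,-.139,.002),16,.002,"S gboard")
box(c,white,q(.4,-.19,.005),26,.005,"S plate")
box(c,red,q(.4,-.19,.005),20,.005,"S redpad")
box(c,gdot,q(.52,.03,.005),24,.005,"S greenpad")
box(c,white,q(.585,-.11,.036),18,.036,"S glass")
E
```

```text
gboard: rect (476.7,-135.9) 75.8x57.3 longaxis -68.0deg centroid (476.7,-135.4)
gdot: rect (480.3,-145.0) 7.8x7.1 longaxis -88.9deg centroid (480.2,-144.9)
rboard: rect (323.4,-251.8) 78.3x67.1 longaxis -42.2deg centroid (324.7,-247.6)
rdot: rect (332.0,-254.1) 14.8x14.7 longaxis -89.0deg centroid (332.1,-254.2)
gcan: rect (478.8,-142.7) 58.0x50.5 longaxis -65.4deg centroid (480.6,-143.4)
rcan: rect (338.7,-242.6) 54.9x24.1 longaxis -34.6deg centroid (340.5,-243.4)
plate: rect (408.5,-194.7) 118.0x87.9 longaxis -55.5deg centroid (405.2,-193.2)
redpad: rect (404.6,-192.8) 54.7x36.6 longaxis -55.5deg centroid (404.5,-192.8)
greenpad: rect (505.6,19.1) 43.6x19.9 longaxis -34.1deg centroid (502.4,18.8)
bar: rect (551.4,72.8) 96.0x17.8 longaxis -34.0deg centroid (551.7,72.9)
tray: rect (552.0,73.4) 205.4x111.5 longaxis 56.3deg centroid (551.3,73.3)
ball: rect (585.3,124.3) 36.3x35.9 longaxis 1.8deg centroid (585.2,124.2)
reader: rect (593.7,-117.4) 129.3x110.6 longaxis 66.0deg centroid (590.0,-116.3)
glass: rect (591.4,-117.2) 64.6x63.5 longaxis -28.4deg centroid (591.5,-117.1)
S gboard: rect (474.4,-136.0) 69.7x49.2 longaxis -68.0deg centroid (473.5,-135.1)
S plate: rect (404.9,-190.9) 112.4x84.9 longaxis -56.6deg centroid (403.4,-191.9)
S redpad: rect (403.2,-193.7) 60.5x42.2 longaxis -55.5deg centroid (403.1,-193.9)
S greenpad: rect (516.8,23.0) 62.7x44.1 longaxis -34.4deg centroid (516.7,23.1)
S glass: rect (590.4,-118.4) 61.5x59.1 longaxis -29.5deg centroid (590.4,-118.4)
```

```bash
python3 - <<'E'
from h import *
c=ctrl.read_camera("top");P=lambda x,y:(130+x/3,90+y/3)
nb2=lambda h:~((h[...,0]>100)&(h[...,0]<135)&(h[...,1]>110))
grn2=lambda h:(h[...,0]>35)&(h[...,0]<95)&(h[...,1]>40)
im=c["color"]
for p in [(210,308),(386,352),(491,545)]:
    u,v=map(int,P(*p));print(p,cv2.cvtColor(im[v:v+1,u:u+1],cv2.COLOR_RGB2HSV))
box(c,lambda h:(h[...,0]>45)&(h[...,0]<85)&(h[...,1]>80)&(h[...,2]>140),P(210,308),20,.005,"greenpad")
box(c,lambda h:(h[...,0]>45)&(h[...,0]<85)&(h[...,1]>80)&(h[...,2]>160),P(386,352),9,.009,"gdot")
for a in (100,140,180):
    f=lambda h:~((h[...,0]>100)&(h[...,0]<135)&(h[...,1]>a))
    box(c,f,P(491,517),16,.002,"rboard%d"%a); box(c,f,P(379,354),16,.002,"gboard%d"%a);box(c,f,P(160,272),45,.006,"tray")
for a in (40,70,100):
    box(c,lambda h:(h[...,0]>30)&(h[...,0]<95)&(h[...,1]>a)|(red(h)|white(h)),P(491,517),17,.002,"rb")
d=cv2.resize(im[235:285,270:325],(660,600),interpolation=cv2.INTER_CUBIC);save(d,"red1.png")
E
```

```text
(210, 308) [[[ 68 108 241]]]
(386, 352) [[[ 68 121 234]]]
(491, 545) [[[41 54 99]]]
greenpad: rect (517.9,23.8) 65.2x47.5 longaxis -34.0deg centroid (517.9,23.9)
gdot: rect (480.3,-145.0) 12.5x11.5 longaxis 46.1deg centroid (480.1,-145.0)
rboard100: rect (323.1,-251.8) 79.0x66.2 longaxis -43.8deg centroid (324.7,-247.7)
gboard100: rect (476.1,-135.2) 77.7x56.1 longaxis -66.9deg centroid (476.8,-135.3)
tray: rect (551.7,73.2) 202.9x110.9 longaxis 56.0deg centroid (551.3,73.2)
rboard140: rect (323.5,-251.6) 82.6x69.7 longaxis -43.0deg centroid (324.8,-247.9)
gboard140: rect (482.8,-132.2) 81.1x75.8 longaxis -71.0deg centroid (477.8,-134.8)
tray: rect (567.8,60.9) 244.2x159.1 longaxis 58.0deg centroid (554.5,66.7)
rboard180: rect (327.7,-244.3) 90.4x89.2 longaxis -89.0deg centroid (328.0,-244.9)
gboard180: rect (478.7,-136.5) 90.9x90.6 longaxis -88.9deg centroid (479.8,-135.2)
tray: rect (555.3,73.9) 257.9x257.4 longaxis -88.9deg centroid (558.6,71.8)
rb: rect (321.7,-251.4) 70.3x61.4 longaxis -42.3deg centroid (324.8,-247.6)
rb: rect (326.6,-249.5) 67.6x48.2 longaxis -39.6deg centroid (330.8,-250.3)
rb: rect (331.9,-253.1) 56.6x47.3 longaxis -37.1deg centroid (333.7,-252.4)
```

View pics/red1.png

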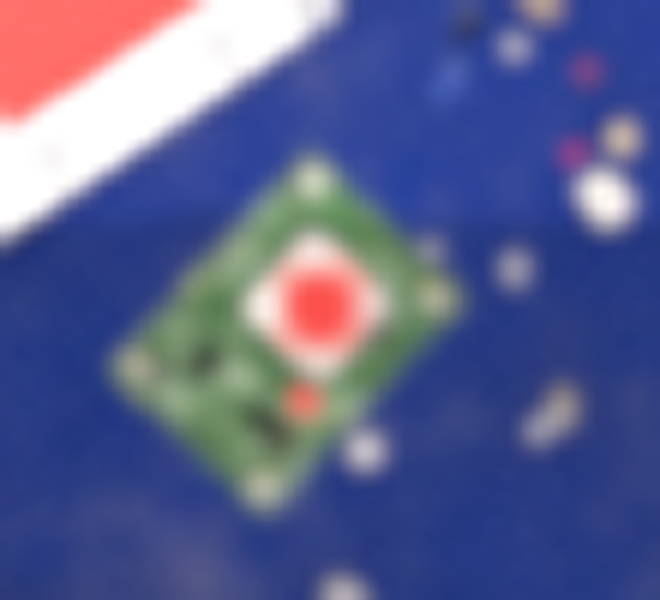

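Crop of board_red: the holes are at (313,182), (437,297), (265,487), (137,368), and the can is at (318,305). That confirms the board centre at crop (288,333), with the can towards the upper right. board_green was confirmed earlier as the only green PCB with a green dot.

```bash
cat >> h.py <<'E'
from scipy.spatial.transform import Rotation as Ro
def go(x,y,z,yaw,tilt=None):
    """target TCP (mm), tool-y axis at yaw deg (mod 180) pointing down -> turn, shift in current tool axes"""
    s=ctrl.get_state();R=Ro.from_quat(s["tcp_rot"]);p=np.array(s["eef_pos"])*1000
    best=None
    for k in(0,180):
        a=np.radians(yaw+k);yv=np.array([np.cos(a),np.sin(a),0]);zv=np.array([0,0,-1.]);T=Ro.from_matrix(np.c_[np.cross(yv,zv),yv,zv])
        rv=np.degrees((R.inv()*T).as_rotvec())
        if best is None or np.linalg.norm(rv)<np.linalg.norm(best):best=rv
    print("t%.2f pos"%s["time"],np.round(p,1),"turn",np.round(best,1),"shift",np.round(R.inv().apply(np.array([x,y,z])-p),1),"op",round(s["opening"],3),"F",np.round(s["contact_force"],1),"q6",round(s["qpos"][5],2))
E
python3 - <<'E'
from h import *
c=ctrl.read_camera("top")
f=lambda x,y,z:ray(c,270+(x+.5)/12-.5,235+(y+.5)/12-.5,z)*1000
H=[f(x,y,.002) for x,y in [(313,182),(437,297),(265,487),(137,368)]]
d=H[0]-H[3]+H[1]-H[2];print(sum(H)/4,np.degrees(np.arctan2(d[1],d[0])),np.linalg.norm(d)/2,np.linalg.norm(H[0]-H[1]),f(318,305,.009))
go(480,-145,80,-68)
E
```

```text
[ 325.36145916 -247.17881034    2.        ] -42.189367635875875 60.338423710846634 39.7326695019047 [ 332.77666795 -253.49334       9.        ]
t1.70 pos [ 168.8 -653.5  253.3] turn [-0.  -0.  -7.5] shift [ 428.5 -414.5  173.3] op 1.003 F [-0.2  0.4  0.2] q6 -0.15
```

```bash
python3 - <<'E'
from h import *
c=ctrl.read_camera("top");s=ctrl.read_camera("scene")
for z in(0,.2,.4,.5,.6,.7,.8):
    p=ray(c,390,167,z);print(z,p,proj(s,p))
E
```

```text
0 [ 0.60253788 -0.52213757  0.        ] (np.float64(318.0779636349437), np.float64(137.01416213154764))
0.2 [ 0.5767921  -0.45890757  0.2       ] (np.float64(320.6192067737641), np.float64(86.9170556354601))
0.4 [ 0.55104632 -0.39567757  0.4       ] (np.float64(323.847642041922), np.float64(23.272903301533233))
0.5 [ 0.53817343 -0.36406256  0.5       ] (np.float64(325.81297911641553), np.float64(-15.471008769516686))
0.6 [ 0.52530054 -0.33244756  0.6       ] (np.float64(328.085591227236), np.float64(-60.27242473828599))
0.7 [ 0.51242765 -0.30083256  0.7       ] (np.float64(330.7436518890976), np.float64(-112.67242771956467))
0.8 [ 0.49955476 -0.26921756  0.8       ] (np.float64(333.89430912915213), np.float64(-174.78329341223116))
```

Emit:
send_rows:
  rows: "0 0 -1 40 -40 10 1;0 0 -2 80 -80 30 1;0 0 -3 120 -116 50 1;0 0 -4 160 -155 70 1;0 0 -5 200 -194 90 1;0 0 -6 240 -232 100 0.6;0 0 -7.5 280 -271 110 0.2;0 0 -7.5 320 -310 120 0.1"

```text
time: 2.8
eef_pos: [0.402, -0.2719, 0.1335]
tcp_rot: [0.982, 0.191, 0.0, 0.001]
contact_force: [0.7, -0.4, -0.3]
opening: 0.551
finger_force: 0.0
```

```bash
python3 -c "
from h import *
go(480,-145,45,-67.8)"
```

```text
t2.80 pos [ 402.  -271.9  133.5] turn [ 0.1 -0.  -0.2] shift [119.8 -88.6  88.4] op 0.551 F [ 0.7 -0.4 -0.3] q6 0.38
```

Emit:
send_rows:
  rows: "0 0 0 40 -30 30 0.1;0 0 0 80 -59 50 0.1;0 0 0 120 -88.6 70 0.1;0 0 0 120 -88.6 88 0.1;0 0 0 120 -88.6 98 0.1;0 0 0 120 -88.6 103 0.1;0 0 0 120 -88.6 105 0.1"

```text
time: 3.68
eef_pos: [0.4791, -0.1474, 0.0285]
tcp_rot: [0.982, 0.19, 0.0, 0.0]
contact_force: [0.4, -0.2, -0.2]
opening: 0.543
finger_force: 0.0
```

```bash
python3 -c "
from h import *
go(480,-145,25.5,-67.8)
c=ctrl.read_camera('scene');u,v=map(int,proj(c,(.48,-.145,.02)))
save(cv2.resize(c['color'][v-50:v+40,u-60:u+60],(800,600),interpolation=cv2.INTER_CUBIC),'g1.png')"
```

```text
t3.67 pos [ 479.1 -147.4   28.5] turn [ 0.  -0.  -0.3] shift [ 1.7 -1.9  3. ] op 0.543 F [ 0.4 -0.2 -0.2] q6 0.69
```

View pics/g1.png

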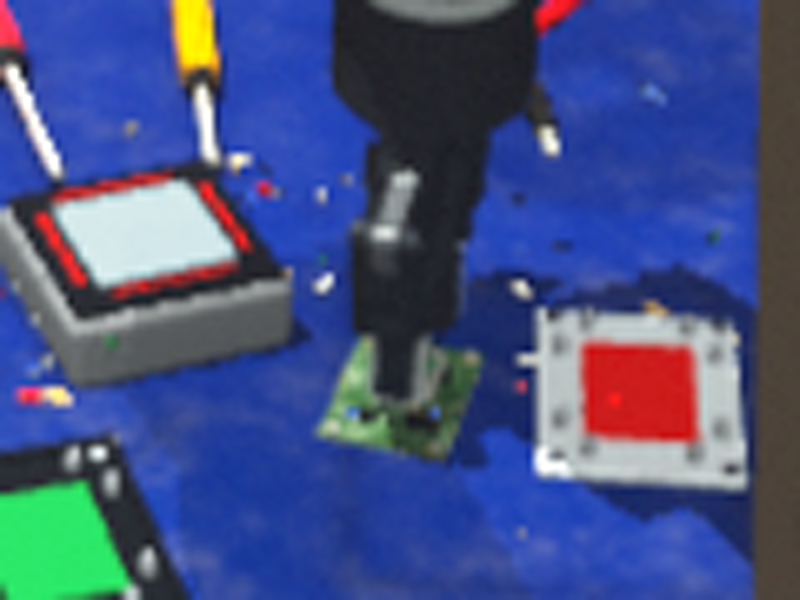

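The fingers straddle the can (near finger at crop (400,370), board at (400,400)). I'll correct by about 2 mm, lower and close.

Emit:
send_rows:
  rows: "0 0 0 1.7 -1.9 0 0.1;0 0 0 1.7 -1.9 2 0.1;0 0 0 1.7 -1.9 3 0.1;0 0 0 1.7 -1.9 3 -0.6;0 0 0 1.7 -1.9 3 -0.6;0 0 0 1.7 -1.9 3 -0.6;0 0 0 1.7 -1.9 3 -0.6;0 0 0 1.7 -1.9 3 -0.6"
  grip_force: 30

```text
time: 4.72
eef_pos: [0.4803, -0.1439, 0.0255]
tcp_rot: [0.982, 0.191, 0.0, 0.0]
contact_force: [0.2, -0.4, 0.8]
opening: 0.281
finger_force: 29.7
```

```bash
python3 -c "
from h import *
go(480,-145,60,-67.8)"
```

```text
t4.72 pos [ 480.3 -143.9   25.5] turn [ 0.  -0.  -0.2] shift [ -0.7   0.9 -34.5] op 0.281 F [ 0.2 -0.4  0.8] q6 0.69
```

```bash
python3 -c "
from h import *
go(526.2,18,75,-34)"
```

```text
t4.72 pos [ 480.3 -143.9   25.5] turn [  0.  -0. -34.] shift [ 103.2 -132.9  -49.5] op 0.281 F [ 0.2 -0.4  0.8] q6 0.69
```

Emit:
send_rows:
  rows: "0 0 0 0 0 -15 -0.6;0 0 0 0 0 -45 -0.6"

```text
time: 4.97
eef_pos: [0.4789, -0.1433, 0.0701]
tcp_rot: [0.982, 0.191, -0.001, -0.001]
contact_force: [0.1, 0.5, 0.0]
opening: 0.281
finger_force: 29.5
```

Emit:
send_rows:
  rows: "0 0 -5 25 -32 -5 -0.6;0 0 -12 52 -66 -5 -0.6;0 0 -20 78 -100 -5 -0.6;0 0 -28 103 -133 -5 -0.6;0 0 -34 103 -133 -5 -0.6;0 0 -34 103 -133 -5 -0.6"

```text
time: 5.72
eef_pos: [0.5259, 0.0185, 0.076]
tcp_rot: [0.883, 0.469, 0.0, 0.0]
contact_force: [0.1, 0.3, -0.0]
opening: 0.282
finger_force: 29.5
```

```bash
python3 -c "
from h import *
go(526.2,18,45,-34)
c=ctrl.read_camera('scene');u,v=map(int,proj(c,(.52,.02,.04)))
save(cv2.resize(c['color'][v-45:v+45,u-60:u+60],(800,600),interpolation=cv2.INTER_CUBIC),'g2.png')"
```

```text
t5.72 pos [525.9  18.5  76. ] turn [ 0. -0. -0.] shift [-0.3  0.5 31. ] op 0.282 F [ 0.1  0.3 -0. ] q6 0.44
```

View pics/g2.png

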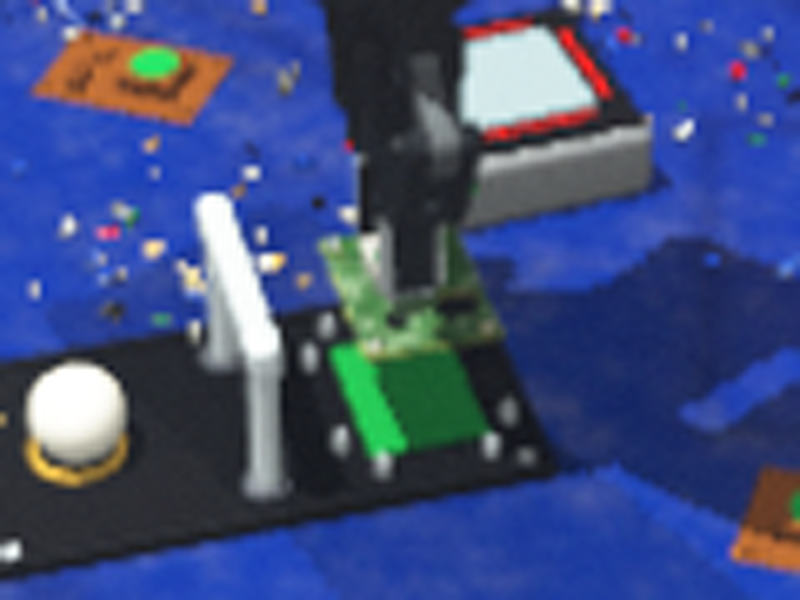

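The board hangs over the pad, parallel to it (board centre about (415,290) in the crop, pad (410,400)). I'll measure it before lowering.

```bash
python3 - <<'E'
from h import *
c=ctrl.read_camera('scene')
gb=lambda h:(h[...,0]>35)&(h[...,0]<95)&(h[...,1]>50)&(h[...,2]<190)
P=(.5179,.0236)
# corners of held board by crop px (120/800 scale)
u,v=map(int,proj(c,(.52,.02,.04)))
f=lambda x,y,z:ray(c,u-60+(x+.5)*.15-.5,v-45+(y+.5)*.15-.5,z)*1000
for p in[(322,243),(367,357),(502,335),(457,232)]:print(p,np.round(f(*p,.0525),1))
e=lambda a,b:np.array([517.9,23.6])+a*np.array([np.cos(np.radians(-34)),np.sin(np.radians(-34))])+b*np.array([np.sin(np.radians(34)),np.cos(np.radians(34))])
for a in(35,-35):
  for b in(25,-25):print(a,b,e(a,b))
E
```

```text
(322, 243) [556.8  23.7  52.5]
(367, 357) [501.2  61.6  52.5]
(502, 335) [473.6  22.4  52.5]
(457, 232) [524.1 -12.7  52.5]
35 25 [560.89613763  24.75418769]
35 -25 [532.93649245 -16.69769094]
-35 25 [502.86350755  63.89769094]
-35 -25 [474.90386237  22.44581231]
```

Emit:
send_rows:
  rows: "0 0 0 0 0 15 -0.6;0 0 0 0 0 28 -0.6;0 0 0 0 0 36 -0.6;0 0 0 0 0 40 -0.6;0 0 0 0 0 42 -0.6;0 0 0 0 0 44 -0.6;0 0 0 0 0 44.5 -0.6"

```text
time: 6.7
eef_pos: [0.526, 0.018, 0.031]
tcp_rot: [0.883, 0.469, 0.0, 0.0]
contact_force: [-0.4, -0.2, 0.4]
opening: 0.282
finger_force: 29.6
```

```bash
python3 -c "
from h import *
go(526.2,18,32,-34)"
```

```text
t6.70 pos [526.  18.  31.] turn [ 0. -0. -0.] shift [ 0.1  0.2 -1. ] op 0.282 F [-0.4 -0.2  0.4] q6 0.43
```

Emit:
send_rows:
  rows: "0 0 0 0 0 0 0;0 0 0 0 0 0 0;0 0 0 0 0 0 0;0 0 0 0 0 -20 0;0 0 0 0 0 -50 0.1;0 0 0 0 0 -90 0.1;0 0 0 0 0 -100 0.1"

```text
time: 7.58
eef_pos: [0.5277, 0.0178, 0.1339]
tcp_rot: [0.883, 0.469, 0.002, 0.002]
contact_force: [-0.3, -1.0, 0.1]
opening: 0.551
finger_force: 0.0
```

```bash
python3 - <<'E'
from h import *
go(332.8,-253.7,60,-42.2)
c=ctrl.read_camera('scene');u,v=map(int,proj(c,(.52,.02,.01)))
save(cv2.resize(c['color'][v-45:v+45,u-60:u+60],(800,600),interpolation=cv2.INTER_CUBIC),'g3.png')
E
```

```text
t7.58 pos [527.7  17.8 133.9] turn [ 0.3 -0.2  8.2] shift [-334.2  -10.1   73. ] op 0.551 F [-0.3 -1.   0.1] q6 0.44
```

View pics/g3.png

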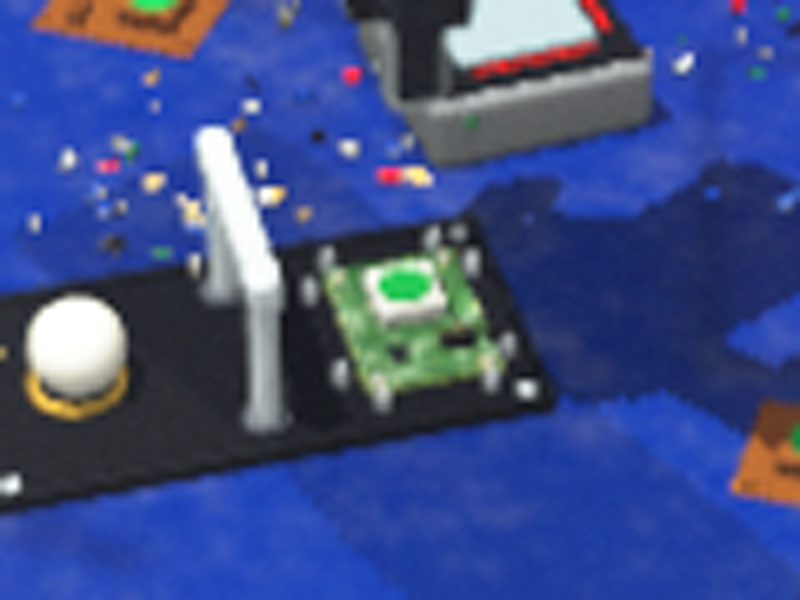

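The green board lies flat between all eight pins (crop (415,320)), and the ball is in its ring. Now the red board.

Emit:
send_rows:
  rows: "0 0 1 -45 -2 10 0.1;0 0 2 -92 -3 20 0.1;0 0 4 -140 -4 30 0.1;0 0 6 -190 -6 40 0.1;0 0 7 -238 -7 50 0.1;0 0 8 -286 -9 60 0.1;0 0 8.2 -334 -10 66 0.1;0 0 8.2 -334 -10 66 0.1"

```text
time: 8.62
eef_pos: [0.3285, -0.2543, 0.0632]
tcp_rot: [0.915, 0.403, -0.0, -0.001]
contact_force: [0.2, 0.3, 0.1]
opening: 0.551
finger_force: 0.0
```

```bash
python3 -c "
from h import *
go(332.8,-253.7,28,-42.2);print(np.round(ctrl.get_state()['qpos'],3))"
```

```text
t8.62 pos [ 328.5 -254.3   63.2] turn [-0.2 -0.  -0.3] shift [ 3.3  2.9 35.2] op 0.551 F [0.2 0.3 0.1] q6 -0.16
[-0.904 -0.031  2.32  -0.     0.855 -0.162]
```

Emit:
send_rows:
  rows: "0 0 0 3.3 2.9 10 0.1;0 0 0 3.3 2.9 22 0.1;0 0 0 3.3 2.9 32 0.1;0 0 0 3.3 2.9 35 0.1;0 0 0 3.3 2.9 35 0.1"

```text
time: 9.25
eef_pos: [0.3351, -0.2523, 0.0295]
tcp_rot: [0.914, 0.405, -0.0, -0.0]
contact_force: [0.4, -0.5, -0.2]
opening: 0.549
finger_force: 0.0
```

```bash
python3 -c "
from h import *
go(332.8,-253.7,25.5,-42.2);print(np.round(ctrl.get_state()['qpos'],3))"
```

```text
t9.25 pos [ 335.1 -252.3   29.5] turn [-0. -0.  0.] shift [-2.6 -0.8  4. ] op 0.549 F [ 0.4 -0.5 -0.2] q6 -0.15
[-0.888  0.055  2.318 -0.     0.769 -0.152]
```

Emit:
send_rows:
  rows: "0 0 0 -2.4 -0.8 1 0.1;0 0 0 -2.4 -0.8 3 0.1;0 0 0 -2.4 -0.8 4 0.1;0 0 0 -2.4 -0.8 4 0.1"

```text
time: 9.75
eef_pos: [0.3328, -0.254, 0.0258]
tcp_rot: [0.914, 0.405, 0.0, -0.0]
contact_force: [-0.5, 0.1, 0.1]
opening: 0.548
finger_force: 0.0
```

```bash
python3 -c "
from h import *
go(332.8,-253.7,25.5,-42.2)"
```

```text
t9.75 pos [ 332.8 -254.    25.8] turn [-0. -0. -0.] shift [ 0.2 -0.2  0.3] op 0.548 F [-0.5  0.1  0.1] q6 -0.16
```

Emit:
send_rows:
  rows: "0 0 0 0 0 0 -0.6;0 0 0 0 0 0 -0.6;0 0 0 0 0 0 -0.6;0 0 0 0 0 0 -0.6;0 0 0 0 0 0 -0.6;0 0 0 0 0 -10 -0.6;0 0 0 0 0 -30 -0.6;0 0 0 0 0 -40 -0.6"

```text
time: 10.75
eef_pos: [0.3331, -0.2542, 0.067]
tcp_rot: [0.914, 0.405, 0.0, 0.001]
contact_force: [0.0, -0.3, 0.1]
opening: 0.28
finger_force: 29.5
```

```bash
python3 -c "
from h import *
go(409.9,-201.4,65,-55.5)"
```

```text
t10.75 pos [ 333.1 -254.2   67. ] turn [ 0.1  0.  13.3] shift [90.7 21.4  2. ] op 0.28 F [ 0.  -0.3  0.1] q6 -0.16
```

Emit:
send_rows:
  rows: "0 0 4 30 7 0 -0.6;0 0 9 60 14 0 -0.6;0 0 13.3 90.7 21.4 0 -0.6;0 0 13.3 90.7 21.4 0 -0.6;0 0 13.3 90.7 21.4 0 -0.6"

```text
time: 11.38
eef_pos: [0.4091, -0.2011, 0.0656]
tcp_rot: [0.955, 0.297, -0.0, -0.0]
contact_force: [-0.3, 0.3, -0.6]
opening: 0.279
finger_force: 29.5
```

```bash
python3 - <<'E'
from h import *
go(409.9,-201.4,31.5,-55.5)
c=ctrl.read_camera('scene');u,v=map(int,proj(c,(.405,-.193,.03)))
save(cv2.resize(c['color'][v-45:v+45,u-60:u+60],(800,600),interpolation=cv2.INTER_CUBIC),'r2.png')
E
```

```text
t11.38 pos [ 409.1 -201.1   65.6] turn [-0.   0.   0.1] shift [ 0.5  0.7 34.1] op 0.279 F [-0.3  0.3 -0.6] q6 0.29
```

View pics/r2.png

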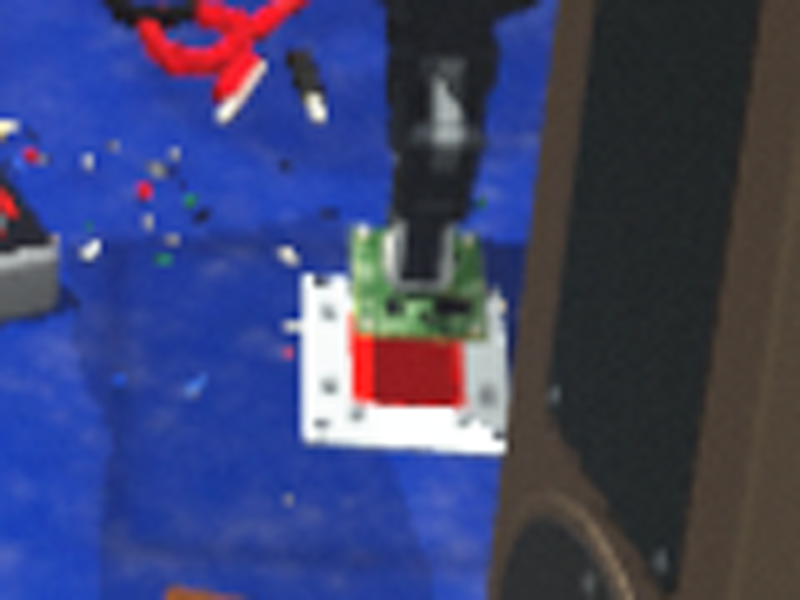

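The board is held above the red pad with its edges parallel to it (near edge from (358,335) to (485,337)). I'll compare that with where the corners should project.

```bash
python3 - <<'E'
from h import *
c=ctrl.read_camera('scene');u,v=map(int,proj(c,(.405,-.193,.03)))
f=lambda x,y,z:ray(c,u-60+(x+.5)*.15-.5,v-45+(y+.5)*.15-.5,z)*1000
a=np.radians(-55.5);X=np.array([np.cos(a),np.sin(a)]);Y=np.array([-X[1],X[0]])
C=np.array([403.5,-193])
for p in[(353,228),(357,337),(486,339)]:
    w=f(*p,.042)[:2]-C;print(p,"nest coords",w@X,w@Y)
E
```

```text
(353, 228) nest coords 33.200125213274774 22.037568164303753
(357, 337) nest coords -38.39285251071088 21.941175374178
(486, 339) nest coords -34.7138313840895 -25.93767373534618
```

Emit:
send_rows:
  rows: "0 0 0 0.9 1.4 12 -0.6;0 0 0 0.9 1.4 22 -0.6;0 0 0 0.9 1.4 27 -0.6;0 0 0 0.9 1.4 30 -0.6;0 0 0 0.9 1.4 32 -0.6;0 0 0 0.9 1.4 34 -0.6;0 0 0 0.9 1.4 34.3 -0.6"

```text
time: 12.35
eef_pos: [0.4112, -0.2018, 0.0316]
tcp_rot: [0.955, 0.296, 0.0, 0.0]
contact_force: [-0.4, -0.5, 0.6]
opening: 0.278
finger_force: 29.5
```

```bash
python3 - <<'E'
from h import *
go(409.9,-201.4,31.5,-55.5)
E
```

```text
t12.35 pos [ 411.2 -201.8   31.6] turn [ 0. -0. -0.] shift [-0.9 -1.1  0.1] op 0.278 F [-0.4 -0.5  0.6] q6 0.29
```

Emit:
send_rows:
  rows: "0 0 0 0 0 0.3 0;0 0 0 0 0 0.3 0;0 0 0 0 0 0.3 0;0 0 0 0 0 -20 0;0 0 0 0 0 -50 0;0 0 0 0 0 -90 0;0 0 0 0 0 -110 0"

```text
time: 13.22
eef_pos: [0.412, -0.2025, 0.144]
tcp_rot: [0.955, 0.296, 0.001, 0.002]
contact_force: [0.0, 0.5, -0.4]
opening: 0.501
finger_force: 0.0
```

```bash
python3 - <<'E'
from h import *
go(551.7,73.1,150,56.1)
c=ctrl.read_camera('scene');u,v=map(int,proj(c,(.405,-.193,.01)))
save(cv2.resize(c['color'][v-45:v+45,u-60:u+60],(800,600),interpolation=cv2.INTER_CUBIC),'r3.png')
E
```

```text
t13.22 pos [ 412.  -202.5  144. ] turn [ 0.1 -0.2 68.4] shift [ 271.2 -148.    -6.3] op 0.501 F [ 0.   0.5 -0.4] q6 0.29
```

View pics/r3.png

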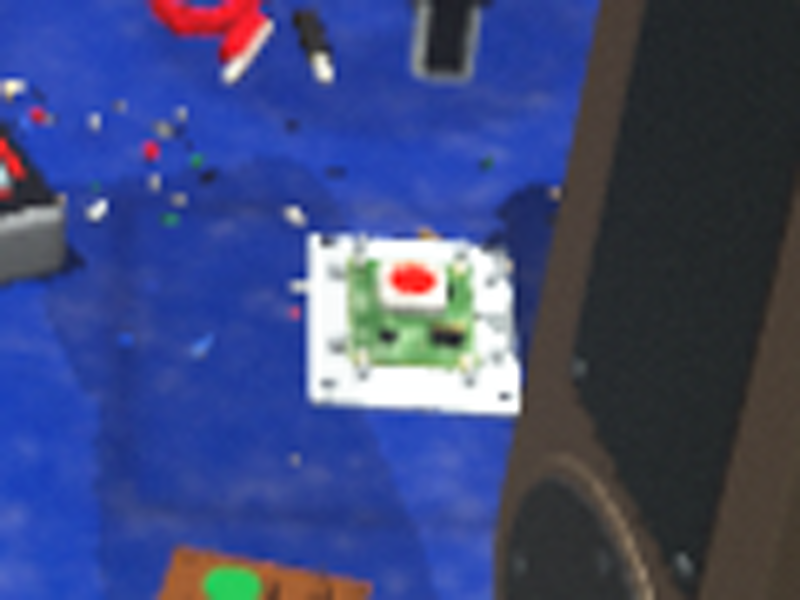

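The red board lies flat between its pins (crop (412,315)). Now the handle.

Emit:
send_rows:
  rows: "0 0 8 35 -18 -6 0;0 0 18 75 -40 -6 0;0 0 28 115 -62 -6 0;0 0 38 155 -85 -6 0;0 0 48 195 -107 -6 0;0 0 58 235 -128 -6 0;0 0 68.4 271 -148 -6 0;0 0 68.4 271 -148 -6 0"

```text
time: 14.28
eef_pos: [0.5511, 0.0757, 0.1467]
tcp_rot: [0.957, -0.29, -0.0, -0.0]
contact_force: [-0.3, 0.1, -0.6]
opening: 0.498
finger_force: 0.0
```

```bash
python3 - <<'E'
from h import *
go(551.6,73.1,69,56.1)
E
```

```text
t14.28 pos [551.1  75.7 146.7] turn [0.  0.  0.2] shift [ 1.9  1.9 77.7] op 0.498 F [-0.3  0.1 -0.6] q6 2.11
```

Emit:
send_rows:
  rows: "0 0 0 1.9 1.9 20 0;0 0 0 1.9 1.9 40 0;0 0 0 1.9 1.9 58 0;0 0 0 1.9 1.9 70 0;0 0 0 1.9 1.9 76 0;0 0 0 1.9 1.9 78 0;0 0 0 1.9 1.9 78 0"

```text
time: 15.15
eef_pos: [0.5517, 0.071, 0.07]
tcp_rot: [0.957, -0.292, 0.0, -0.0]
contact_force: [-0.3, -1.0, -0.4]
opening: 0.498
finger_force: 0.0
```

```bash
python3 - <<'E'
from h import *
go(551.6,73.1,69,56.1)
c=ctrl.read_camera('scene');u,v=map(int,proj(c,(.55,.07,.06)))
save(cv2.resize(c['color'][v-45:v+45,u-60:u+60],(800,600),interpolation=cv2.INTER_CUBIC),'h1.png')
E
```

```text
t15.15 pos [551.7  71.   70. ] turn [-0. -0. -0.] shift [-1.3 -1.7  1. ] op 0.498 F [-0.3 -1.  -0.4] q6 2.11
```

View pics/h1.png

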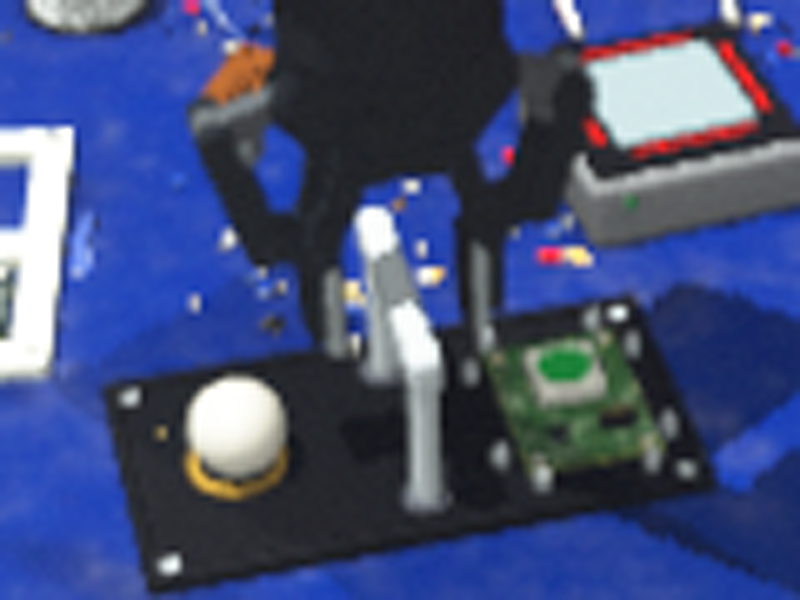

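The fingers straddle the bar (fingers at (335,320) and (485,290), bar at (398,270)). Close with a small correction.

Emit:
send_rows:
  rows: "0 0 0 -1.3 -1.7 0.5 0;0 0 0 -1.3 -1.7 0.8 -0.4;0 0 0 -1.3 -1.7 0.8 -0.6;0 0 0 -1.3 -1.7 0.8 -0.75;0 0 0 -1.3 -1.7 0.8 -0.85;0 0 0 -1.3 -1.7 0.8 -1;0 0 0 -1.3 -1.7 0.8 -1;0 0 0 -1.3 -1.7 0.8 -1"
  grip_force: 70

```text
time: 16.2
eef_pos: [0.5513, 0.0732, 0.069]
tcp_rot: [0.957, -0.292, 0.0, -0.0]
contact_force: [-1.4, -0.1, 2.9]
opening: 0.127
finger_force: 68.8
```

```bash
python3 - <<'E'
from h import *
go(551.6,73.1,69,56.1)
print(ctrl.get_state()["finger_force"],ctrl.get_state()["wrist_torque"])
E
```

```text
t16.20 pos [551.3  73.2  69. ] turn [-0. -0. -0.] shift [ 0.3 -0.1 -0. ] op 0.127 F [-1.4 -0.1  2.9] q6 2.11
68.82617712020874 [ 0.14194747  0.1452024  -0.03148391]
```

Emit:
send_rows:
  rows: "0 0 0 0 0 -1 -1;0 0 0 0 0 -4 -1;0 0 0 0 0 -9 -1;0 0 0 0 0 -15 -1;0 0 0 0 0 -21 -1;0 0 0 0 0 -26 -1;0 0 0 0 0 -29 -1;0 0 0 0 0 -30 -1"

```text
time: 17.2
eef_pos: [0.5513, 0.0731, 0.099]
tcp_rot: [0.957, -0.292, 0.0, -0.0]
contact_force: [-0.5, -0.5, -2.7]
opening: 0.125
finger_force: 68.2
```

```bash
python3 - <<'E'
from h import *
go(591,-117.6,185,56.1)
print(ctrl.get_state()["finger_force"],ctrl.get_state()["wrist_torque"])
c=ctrl.read_camera('scene');u,v=map(int,proj(c,(.55,.07,.06)))
save(cv2.resize(c['color'][v-45:v+45,u-60:u+60],(800,600),interpolation=cv2.INTER_CUBIC),'h2.png')
E
```

```text
t17.20 pos [551.3  73.1  99. ] turn [-0. -0. -0.] shift [139.4 136.1 -85.9] op 0.125 F [-0.5 -0.5 -2.7] q6 2.11
68.15271019935608 [-0.00757976 -0.00473236 -0.01371521]
```

View pics/h2.png

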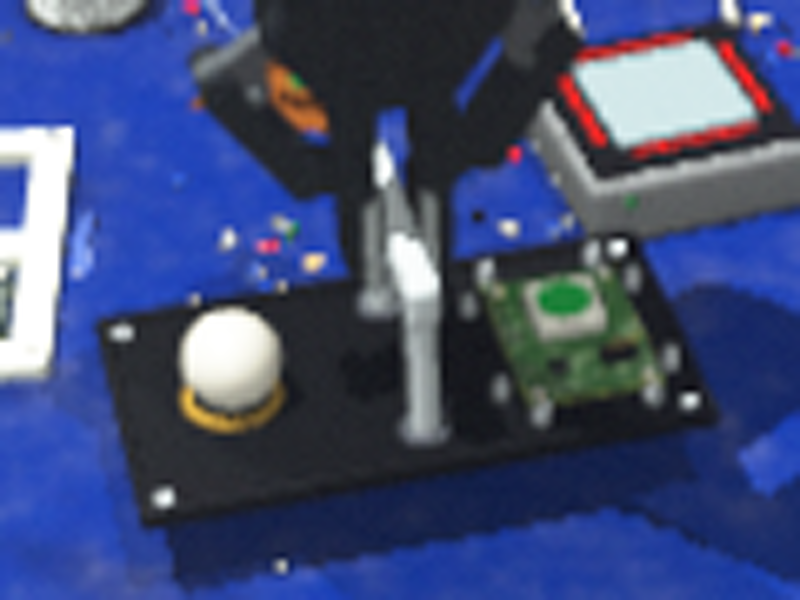

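The tray is lifted level, with the ball in its ring at (232,360) and the board in its nest at (570,330). Next I raise it to carry height.

Emit:
send_rows:
  rows: "0 0 0 0 0 -3 -1;0 0 0 0 0 -11 -1;0 0 0 0 0 -24 -1;0 0 0 0 0 -40 -1;0 0 0 0 0 -56 -1;0 0 0 0 0 -71 -1;0 0 0 0 0 -81 -1;0 0 0 0 0 -86 -1"

```text
time: 18.25
eef_pos: [0.5514, 0.0731, 0.1856]
tcp_rot: [0.957, -0.292, 0.0, -0.0]
contact_force: [0.1, 0.6, -3.6]
opening: 0.125
finger_force: 68.2
```

Emit:
send_rows:
  rows: "0 0 0 1 1 0 -1;0 0 0 4 4 0 -1;0 0 0 9 9 0 -1;0 0 0 16 16 0 -1;0 0 0 24 24 0 -1;0 0 0 32 32 0 -1;0 0 0 40 40 0 -1;0 0 0 48 47 0 -1"

```text
time: 19.25
eef_pos: [0.5649, 0.0064, 0.1848]
tcp_rot: [0.956, -0.292, 0.0, -0.0]
contact_force: [0.1, 0.4, -4.2]
opening: 0.131
finger_force: 68.2
```

Emit:
send_rows:
  rows: "0 0 0 8 8 0 -1;0 0 0 16 16 0 -1;0 0 0 24 24 0 -1;0 0 0 32 31 0 -1;0 0 0 40 39 0 -1;0 0 0 47 46 0 -1;0 0 0 53 52 0 -1;0 0 0 58 57 0 -1"

```text
time: 20.25
eef_pos: [0.5812, -0.0729, 0.1847]
tcp_rot: [0.956, -0.292, -0.0, -0.0]
contact_force: [0.3, -1.0, -3.3]
opening: 0.123
finger_force: 68.2
```

```bash
python3 - <<'E'
from h import *
go(591,-117.6,185,56.1)
c=ctrl.read_camera('top')
for r in ctrl.look_for(c,'trackball_center')[:3]:print(r['p'],cw(c,r['position']))
E
```

```text
t20.25 pos [581.2 -72.9 184.7] turn [-0.  0. -0.] shift [33.1 31.6 -0.3] op 0.123 F [ 0.3 -1.  -3.3] q6 1.86
```

Emit:
send_rows:
  rows: "0 0 0 4 4 0 -1;0 0 0 9 8.5 0 -1;0 0 0 15 14 0 -1;0 0 0 21 20 0 -1;0 0 0 26 25 0 -1;0 0 0 30 28.5 0 -1;0 0 0 32 30.5 0 -1;0 0 0 33 31.5 0 -1"

```text
time: 21.35
eef_pos: [0.5909, -0.117, 0.1847]
tcp_rot: [0.957, -0.292, -0.0, -0.0]
contact_force: [-1.0, 0.1, -3.7]
opening: 0.124
finger_force: 68.2
```

Emit:
send_rows:
  rows: "0 0 0 0 0 0 -1;0 0 0 0 0 0 -1;0 0 0 0 0 0 -1;0 0 0 0 0 0 -1"

```text
time: 21.85
eef_pos: [0.5909, -0.1168, 0.1847]
tcp_rot: [0.957, -0.292, -0.0, -0.0]
contact_force: [0.1, 0.4, -3.7]
opening: 0.126
finger_force: 68.2
```

```bash
python3 - <<'E'
from h import *
go(591,-117.6,185,56.1)
for n in('top','scene'):
    c=ctrl.read_camera(n);save(c['color'],'end_%s.png'%n)
    for t in('trackball_center','kit_tray'):
        for r in ctrl.look_for(c,t)[:3]:print(n,t,round(r['p'],2),np.round(cw(c,r['position']),4))
    X=(.591+.0335,-.1176+.050,.022+.116)
    box(c,lambda h:(h[...,1]<70)&(h[...,2]>140),proj(c,X),14,X[2],n+" ball, expected %s"%(X,))
    Y=(.591-.0335,-.1176-.05,.116+.007)
    box(c,gdot,proj(c,(Y[0]+.008,Y[1]-.006,Y[2])),12,.131,n+" gdot, expected can %s"%((Y[0]+.0083,Y[1]-.0056),))
go(591,-117.6,185,56.1)
E
```

```text
t21.85 pos [ 590.9 -116.8  184.7] turn [-0.  0. -0.] shift [ 0.5  0.6 -0.3] op 0.126 F [ 0.1  0.4 -3.7] q6 1.8
top kit_tray 0.84 [ 0.5695 -0.1696  0.1182]
top ball, expected (0.6244999999999999, -0.0676, 0.138): rect (646.3,-78.4) 42.9x33.6 longaxis -88.9deg centroid (649.9,-80.8)
top gdot, expected can (0.5658, -0.1732) none
scene trackball_center 0.64 [ 0.612  -0.0572  0.1477]
scene kit_tray 0.93 [ 0.588  -0.0964  0.124 ]
scene ball, expected (0.6244999999999999, -0.0676, 0.138): rect (625.6,-71.4) 65.1x33.1 longaxis -48.6deg centroid (625.3,-71.4)
scene gdot, expected can (0.5658, -0.1732): rect (607.8,-194.8) 35.0x13.8 longaxis 80.1deg centroid (607.9,-193.6)
t22.15 pos [ 590.9 -116.9  184.8] turn [-0. -0. -0.] shift [ 0.5  0.6 -0.2] op 0.127 F [ 0.1  0.  -3. ] q6 1.8
```

```bash
python3 -c "
from plant import ctrl
print(ctrl.sign_off())"
```

```text
the job is handed in; nothing more can be done
None
```

I handed the job in at about 22 s: both boards are seated in their nests, and the tray is held still over the reader window with its underside about 80 mm above the glass. The camera network still placed the ball at its pocket. I had used all 10 picture views, so level and board position at the end rest on the unchanged tool pose and my earlier views; the last automatic check on the green dot was inconclusive.

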